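# Set the film coater's isolator, then its interlocked selector

## Task

On the coater's interlock box, swing the isolator handle (long arm, slim post) anticlockwise until you feel it come fully home against its stop, which alone frees the other handle; then swing the selector handle (shorter arm, fat grip) anticlockwise fully home against its own stop. Go by feel and gently, 30 N at most: force neither handle against a stop or against the interlock. Let go of both and leave the loose things where they are.

Things in the scene. Friction and masses are not known exactly. Their poses are not given: they have to be found in the camera images.
- station: blue steel box, aluminium top, 200 (x) by 310 (y) by 70 mm high, fixed to the bench. Origin under its centre, on the bench; z up, -x its front, +y its left half, with the isolator; the selector is on the right half. Under the handles, 8 to 16 mm over the top, lie two dark steel plates 140 mm across, each with a bite out of its rim (the interlock), each with a rubber stop post 18 mm high beside it
- isolator: longer handle: flat aluminium arm, slim black post. Origin on its spindle at the box's top, x along the arm, z up. Starts pointing to the box's left (+y, or up to 17 deg further round), swings anticlockwise to the front. Where its stop lies differs from box to box and must be felt: after 45 to 118 deg of swing, the arm within 27 deg of the box's -x. Only within about 2 deg of it is the selector free
- isolator_grip (a point): point on the isolator's post at which to take or push it, 85 mm from the spindle axis, 130 mm over the bench: a plain round cylinder 18 mm across, from 102 to 156 mm over the bench; the arm under it is 18 mm wide, its top at 102 mm. About 3 N there moves it; it stays where it is left; at the stop the force rises steeply: 6 to 12 N more is a firm, sufficient touch, over 25 N may break the 30 N limit
- isolator_pivot (a point): point on the isolator's spindle axis (vertical), 130 mm over the bench, 120 mm from the selector's axis
- selector: shorter handle: flat aluminium arm, fat black grip. Origin on its spindle at the box's top, x along the arm, z up. Starts pointing to the box's front (-x), swings anticlockwise 80 deg to its rubber stop, where it points to the box's right. Until the isolator is home it turns only 2 to 3 deg before the plates meet hard. The 30 N limit holds at its stop and at the interlock
- selector_grip (a point): point on the selector's grip at which to take or push it, 75 mm from the spindle axis, 130 mm over the bench: a plain round cylinder 30 mm across, from 102 to 148 mm over the bench, on an arm 18 mm wide. About 3 N there moves it; it stays where it is left
- selector_pivot (a point): point on the selector's spindle axis (vertical), 130 mm over the bench
- selector_home (a point): fixed point over the box where the selector's grip point is when the selector is against its stop
- jar_lid: white plastic lid, 40 mm across, 10 mm high, lying on the box's top near the front edge, between the handles; origin at its underside; bystander, to be left alone
- vial: small jar, 28 mm across, 38 mm high, on the box's top near the back edge; origin at its underside; bystander, to be left alone
- reagent: bottle, 64 mm across, 140 mm high, on the bench behind the box; origin at its underside; bystander, to be left alone
- beaker: white beaker, 68 mm across, 85 mm high, on the bench to the left of the box; origin at its underside; bystander, to be left alone
- applicator: steel film applicator bar, 110 by 30 mm, 30 mm high, on the bench behind the box; origin at its underside; bystander, to be left alone
- spatula: spatula, 180 mm long, lying on the bench in front of the box; origin at its underside; bystander, to be left alone
- slide_box: carton, 80 by 50 mm, 30 mm high, on the bench to the right of the box; origin at its underside; bystander, to be left alone

How it is judged:
On the way, in this order (a step that is already met when the one before it is completed fails the run):
1. the isolator handle has been swung well round while the selector is still unturned (distance of isolator_grip from where it was at the start of the episode above 0.055 m and distance of selector_grip from where it was at the start of the episode below 0.012 m), for 0.1 s.
2. the selector handle has been swung home against its stop (horizontal distance between selector_grip and selector_home below 0.008 m), for 0.2 s.
At the end, for the whole second after the job is handed in: The selector's grip point is within 8 mm of its home point (against its stop; the interlock allows this only with the isolator home), the isolator's grip is more than 55 mm from where it began, and both handles are at rest and released (horizontal distance between selector_grip and selector_home below 0.008 m and distance of isolator_grip from where it was at the start of the episode above 0.055 m and angular speed of each of selector, isolator below 0.05 rad/s); the robot touches nothing.
It fails at once if the isolator is forced: its steel plate bears on its stop, or on the selector's plate, with more than 30 N (contact force between isolator and station above 30 N).
It fails at once if the selector is forced: its plate bears on its stop, or on the isolator's plate, with more than 30 N (contact force between selector and station above 30 N).
It fails at once if a loose thing on the bench or on the box is pushed more than 20 mm (distance of any of jar_lid, vial, reagent, beaker, applicator, spatula, slide_box from where it was at the start of the episode above 0.02 m).
It also fails if it takes over 64 s, if anything falls off the work surface, if the arm or the gripper's body presses on something with over 40 N, if the wrist force passes 120 N, or if a joint passes its speed limit or range.

## Robot

A 6-joint arm with a two-finger parallel gripper is mounted at the origin on the work surface. World frame = base frame: x ahead of the robot, y to its left, z up, the work surface at z = 0. Lengths are in m, angles in rad, forces in N, time in s.
With the tool pointing down it reaches from about 0.35 to 0.975 m from the base axis. Payload 4.9 kg.
Tool frame: the origin (TCP) lies between the finger pads; the fingertips stand 17 mm ahead of it and the grasp point (between the pads) lies 2 mm behind it (manip.nose_length is the distance from the TCP to the fingertips, in m); z points along the fingers, y is the line along which they close (so a half turn about z gives the same grasp; the last joint's range is limited). The gripper opens to 85 mm and grips with 20 to 120 N. Pads are 22 mm wide; open, the fingers measure 114 mm over their backs; the gripper's body (76 mm by 85 mm) begins 54 mm behind the grasp point. The pads swing forward as they close: fully open they stand 13 mm farther back than shut.
Start: joints at [1.183, 0.053, 1.613, -0, 1.476, -0.119], TCP at [0.166, 0.603, 0.226] pointing down, gripper open.
Joint ranges: [-3.01, 3.01], [-1.01, 2.22], [0.06, 2.58], [-1.02, 4.17], [0.09, 2.62], [-3.14, 3.14]. Speed limits (rad/s): [2.57, 2.57, 3.14, 3.14, 3.14, 3.14].

## Interface

Orientations are given as a unit quaternion [w, x, y, z].
In Python, from plant import manip gives the robot as it stands. The module is installed in compiled form; this text tells all that it offers.
- The arm moves only by the tool apply_moves, never from a script. Its argument "moves" is a list of rows, each a list of 3 entries, a list of its own where there are three numbers: the turn, a rotation vector about the tool's x, y, z in rad, then the shift along the tool's x, y, z in cm, then the closure, from -1 (fully open) to 1 (shut), so that 0 is half open. A call has 1 to 20 rows; each row is the pose to reach, as a shift and turn from the pose commanded when the call began, along the tool's axes at that moment; what a row does not reach only later rows make up. A row lasts 1/10 s, in which the tool goes at most 50 mm and 8.59 degrees, less where a joint would pass 70% of its speed; a pose out of reach is approached as far as the arm can. A call with a gripper value outside its range is refused whole. The fingers move at their own pace and stop on an object; the grip force is fixed at half the most. Time passes only in rows, so rows that repeat a pose let the fingers close. It gives the time, the measured TCP pose, the force, the opening and the grip force at its end, in the units of the state.
- manip.state(): the state, without advancing time (a new reading comes with each control period).
- manip.grab_frame(name): name is "side" or "top" or "wrist"; returns a dict with "image" (384x512x3 uint8, red, green, blue), "K" (3x3 intrinsics, pixels), "rvec" (rotation vector, rad) and "tvec" (3), from world to camera coordinates, as OpenCV has them. Camera axes: x right, y down, z forward; pixel columns grow to the right and rows downward; lengths in m; the calibration is good to about 2 mm. A picture is of the moment at which its call begins. There is no depth.
- manip.job_done(): hands the job in; it is judged then, once.
Trained networks look in a picture, given as the dict that the camera call returned (one of the last four; its "shot" number tells which), for a name from the list of things; names that differ only in an ending like _2 or _b are one class to them, and where a whole thing is asked for, a point or a joint stands for the part that bears it (a point fixed in the world has none). Each returns a list of dicts, best first, with "score" (0 to 1); they miss things now and then, are a little off and sometimes report something else, mostly with a low value. They report only what shows in the picture. A call takes as long as a camera call.
- manip.look_for(picture, label): "location" ([x, y, z] in m, in the coordinates of the camera as it stood for that picture, good to about 4 mm: the middle of the surface that is visible of it).
- manip.silhouettes(picture, label): "pixels" (384x512 bool, what is visible of it).
- manip.spot_point(picture, label): "location" ([x, y, z] in m, in the coordinates of the camera as it stood for that picture, good to about 4 mm: a listed point, or the origin of a listed thing).
The state is a dict: "time": time; "joint_pos": joint angles; "joint_vel": joint speeds; "joint_efforts": joint torques, N m; "tool_pos": TCP position; "tool_rot": TCP orientation; "contact_force": force on the tool from outside, world axes, zero at the start; "ft_torque": the same for the moment, N m; "gripper_width": opening from 0.0 (shut) to 1.0 (fully open); "grasp_force": force on a finger pad.
Only numpy, scipy, OpenCV 4.12 (cv2) and the standard library are available. Lean on these libraries where they do the work, as an engineer would, in place of code of your own. Each camera call takes 0.05 s, during which the arm holds its last target. There are 200 camera calls.

## Working session

There is one attempt and no reset: what is moved stays moved. The work goes in short steps, Python scripts to look and compute and a tool call to move; the robot and the scene stay as the last step left them, time stands still between calls to the robot, and variables do not carry over. Pictures are saved under pics/ and viewed, at most 10 in all, crops included, and the job is handed in when it is done.

Besides the shell and the picture viewer there is one more tool, called after "Emit:" as name(argument=value, ...), one argument or row to a line, values as JSON. apply_moves: Moves the arm, as the interface text tells. Its arguments: {"type":"object","properties":{"moves":{"type":"array"}},"required":["moves"]}

```bash
mkdir -p pics
cat > h.py <<'E'
import numpy as np, cv2
from scipy.spatial.transform import Rotation as R
from plant import manip
def w(f,p):
    Rm=cv2.Rodrigues(np.array(f["rvec"],float))[0]
    return Rm.T@(np.array(p,float)-np.array(f["tvec"],float).ravel())
def find(f,l):
    r=manip.spot_point(f,l)
    return [(round(float(d["score"]),2),np.round(w(f,d["location"]),4).tolist()) for d in r[:2]]
E
python3 - <<'E'
from h import *
s=manip.state();print({k:np.round(v,3).tolist() for k,v in s.items()})
for c in("top","side"):
    f=manip.grab_frame(c);cv2.imwrite(f"pics/{c}0.png",f["image"][:,:,::-1])
    for l in "station isolator isolator_grip isolator_pivot selector_grip selector_pivot selector_home jar_lid vial reagent beaker".split():
        print(c,l,find(f,l))
E
```

```text
{'time': 0.0, 'joint_pos': [1.183, 0.053, 1.614, 0.0, 1.476, -0.119], 'joint_vel': [0.001, 0.0, 0.0, -0.001, 0.001, -0.001], 'joint_efforts': [-0.001, -39.368, -37.018, -0.0, 0.007, 0.0], 'tool_pos': [0.166, 0.602, 0.224], 'tool_rot': [-0.0, 0.134, 0.991, -0.001], 'contact_force': [-0.303, -0.713, -0.082], 'ft_torque': [0.025, 0.008, 0.018], 'grasp_force': 0.0, 'gripper_width': 1.0}
top station [(0.91, [0.5468, -0.071, 0.001])]
top isolator [(0.67, [0.5484, -0.0118, 0.0697])]
top isolator_grip [(0.92, [0.5283, 0.0706, 0.1332])]
top isolator_pivot [(0.77, [0.5407, -0.0118, 0.1316]), (0.66, [0.5601, -0.1323, 0.0688])]
top selector_grip [(0.56, [0.4829, -0.1385, 0.1278])]
top selector_pivot []
top selector_home [(0.75, [0.554, -0.2098, 0.1285])]
top jar_lid [(0.48, [0.4741, -0.0833, 0.0704])]
top vial [(0.53, [0.6316, -0.0509, 0.0711])]
top reagent [(0.96, [0.7393, 0.0435, 0.0049]), (0.56, [0.5578, -0.1328, 0.0698])]
top beaker [(0.89, [0.5703, 0.1604, 0.0039]), (0.35, [0.5485, -0.0723, 0.0003])]
side station []
side isolator [(0.97, [0.5468, -0.0155, 0.0699])]
side isolator_grip [(0.95, [0.5291, 0.0625, 0.1269])]
side isolator_pivot [(0.67, [0.5453, -0.0192, 0.1308])]
side selector_grip [(0.8, [0.4816, -0.1384, 0.1284])]
side selector_pivot [(0.67, [0.56, -0.1362, 0.1317])]
side selector_home [(0.61, [0.5563, -0.2074, 0.1267]), (0.45, [0.5526, -0.0722, -0.0])]
side jar_lid [(0.62, [0.4715, -0.0843, 0.075])]
side vial [(0.75, [0.6321, -0.0502, 0.0708]), (0.71, [0.5545, -0.0765, -0.0014])]
side reagent [(0.63, [0.7351, 0.0472, -0.0007]), (0.18, [0.5673, 0.1596, 0.0018])]
side beaker [(0.65, [0.5694, 0.1608, 0.0003]), (0.35, [0.5578, -0.2073, 0.1266])]
```

View pics/top0.png

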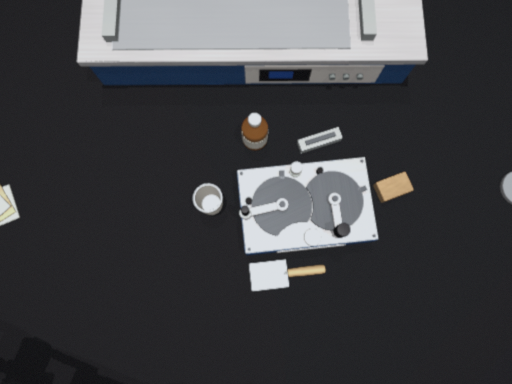

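View pics/side0.png

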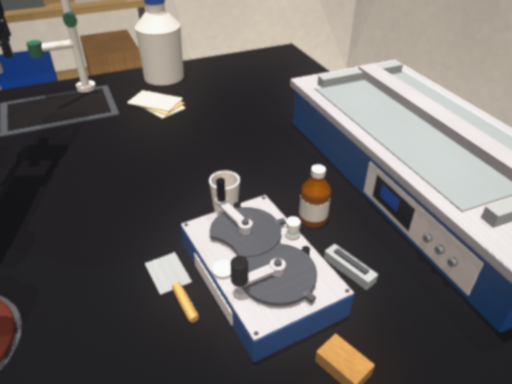

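```bash
cat >> h.py <<'E'
def plan(x,y,z,yaw,cur=None):
    """rows entries to bring TCP to x,y,z with tool y axis at world yaw (deg, mod 180), tool down; cur=(pos,quat) commanded"""
    s=manip.state(); p,q=(s["tool_pos"],s["tool_rot"]) if cur is None else cur
    q=np.array(q);Rc=R.from_quat([q[1],q[2],q[3],q[0]])
    best=None
    for k in(0,180):
        a=np.radians(yaw+k);Y=np.array([np.cos(a),np.sin(a),0]);Z=np.array([0,0,-1.]);X=np.cross(Y,Z)
        r=(Rc.inv()*R.from_matrix(np.c_[X,Y,Z])).as_rotvec()
        if best is None or np.linalg.norm(r)<np.linalg.norm(best): best=r
    print("turn",np.round(best,3).tolist(),"shift cm",np.round(Rc.inv().apply(np.array([x,y,z])-p)*100,2).tolist())
E
python3 - <<'E'
from h import *
plan(.50,-.04,.33,11)
E
```

```text
turn [0.0, 0.0, 1.11] shift cm [-49.27, -53.08, -10.44]
```

Emit:
apply_moves(
  moves=[
    [[0,0,0.14],[-4,-4.3,-6],0.1],
    [[0,0,1.11],[-49.3,-53.1,-10.4],0.1],
    [[0,0,1.11],[-49.3,-53.1,-10.4],0.1],
    [[0,0,1.11],[-49.3,-53.1,-10.4],0.1],
    [[0,0,1.11],[-49.3,-53.1,-10.4],0.1],
    [[0,0,1.11],[-49.3,-53.1,-10.4],0.1],
    [[0,0,1.11],[-49.3,-53.1,-10.4],0.1],
    [[0,0,1.11],[-49.3,-53.1,-10.4],0.1],
    [[0,0,1.11],[-49.3,-53.1,-10.4],0.1],
    [[0,0,1.11],[-49.3,-53.1,-10.4],0.1],
    [[0,0,1.11],[-49.3,-53.1,-10.4],0.1],
    [[0,0,1.11],[-49.3,-53.1,-10.4],0.1],
    [[0,0,1.11],[-49.3,-53.1,-10.4],0.1],
    [[0,0,1.11],[-49.3,-53.1,-10.4],0.1],
    [[0,0,1.11],[-49.3,-53.1,-10.4],0.1],
    [[0,0,1.11],[-49.3,-53.1,-10.4],0.1],
    [[0,0,1.11],[-49.3,-53.1,-10.4],0.1],
    [[0,0,1.11],[-49.3,-53.1,-10.4],0.1],
    [[0,0,1.11],[-49.3,-53.1,-10.4],0.1],
  ],
)

```text
time: 3.1
tool_pos: [0.4999, -0.0392, 0.3296]
tool_rot: [0.0, 0.635, 0.772, 0.0]
contact_force: [0.1, -0.1, 0.4]
gripper_width: 0.451
grasp_force: 0.0
```

Run:
```python
from h import *
f=manip.grab_frame("wrist");cv2.imwrite("pics/w1.png",f["image"][:,:,::-1])
for l in "isolator_grip isolator_pivot selector_grip selector_pivot selector_home station jar_lid".split(): print(l,find(f,l))
s=manip.state();print(s["time"],s["tool_pos"],s["tool_rot"],s["contact_force"],s["gripper_width"])
# rectify plane z=0.0825 (plates ~80-86mm): 1mm/px, x up, y left; x .42-.70, y -.24..+.12
Rm=cv2.Rodrigues(np.array(f["rvec"],float))[0];t=np.array(f["tvec"],float).ravel();K=np.array(f["K"])
u,v=np.meshgrid(np.arange(720),np.arange(560))
P=np.stack([.70-v/2000,.12-u/2000,np.full(u.shape,.086)],-1)
c=P@Rm.T+t;px=c@K.T;px=px/px[...,2:]
cv2.imwrite("pics/w1r.png",cv2.remap(f["image"][:,:,::-1].copy(),px[...,0].astype(np.float32),px[...,1].astype(np.float32),1))
```

```text
isolator_grip [(0.78, [0.5304, 0.0685, 0.131]), (0.42, [0.7399, 0.0486, -0.0013])]
isolator_pivot [(0.86, [0.5508, -0.0144, 0.1293])]
selector_grip [(0.88, [0.4835, -0.1436, 0.1275]), (0.62, [0.6366, -0.0538, 0.0683])]
selector_pivot [(0.64, [0.5582, -0.1332, 0.1301]), (0.45, [0.5517, -0.2099, 0.1276])]
selector_home [(0.74, [0.5518, -0.2108, 0.1276]), (0.49, [0.5541, -0.0706, -0.0023])]
station [(0.74, [0.5556, -0.0685, -0.004])]
jar_lid [(0.59, [0.4735, -0.0809, 0.0673])]
3.5 [ 0.5002067  -0.0400548   0.32966318] [7.66601855e-05 6.35886368e-01 7.71782690e-01 2.59487533e-05] [-0.68399786 -0.04331095  0.05254744] 0.44869209537741866
```

View pics/w1r.png

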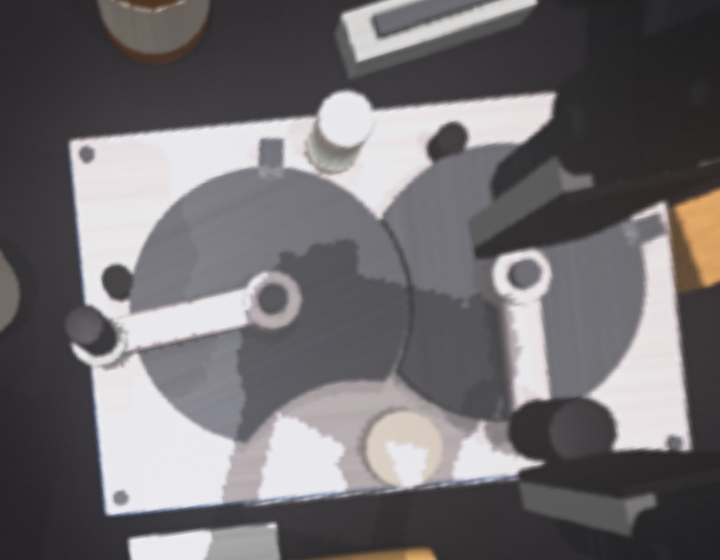

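Run:
```python
from h import *
plan(.5286,.0675,.19,12.5);plan(.5286,.0675,.131,12.5)
```

```text
turn [0.0, 0.0, -0.026] shift cm [10.01, 4.84, 13.97]
turn [0.0, 0.0, -0.026] shift cm [10.02, 4.84, 19.87]
```

Emit:
apply_moves(
  moves=[
    [[0,0,-0.03],[10,4.8,0],0.1],
    [[0,0,-0.03],[10,4.8,0],0.1],
    [[0,0,-0.03],[10,4.8,0],0.1],
    [[0,0,-0.03],[10,4.8,5],0.1],
    [[0,0,-0.03],[10,4.8,10],0.1],
    [[0,0,-0.03],[10,4.8,14],0.1],
    [[0,0,-0.03],[10,4.8,15],0.1],
    [[0,0,-0.03],[10,4.8,15],0.1],
  ],
)

```text
time: 4.3
tool_pos: [0.5273, 0.0667, 0.1781]
tool_rot: [-0.001, 0.625, 0.781, -0.001]
contact_force: [0.0, -0.5, -0.0]
gripper_width: 0.453
grasp_force: 0.0
```

Run:
```python
from h import *
for c in("wrist",):
    f=manip.grab_frame(c);cv2.imwrite(f"pics/{c}2.png",f["image"][:,:,::-1])
    for l in ("isolator_grip","isolator_pivot"): print(find(f,l))
s=manip.state();print(s["tool_pos"],s["contact_force"])
plan(.5286,.0675,.131,12.5)
```

```text
[(0.92, [0.5292, 0.0673, 0.1317])]
[(0.65, [0.5508, -0.0132, 0.1299])]
[0.53020048 0.06678968 0.18298623] [0.1120678  0.14241497 0.23083153]
turn [0.005, 0.001, 0.004] shift cm [0.11, -0.17, 5.2]
```

View pics/wrist2.png

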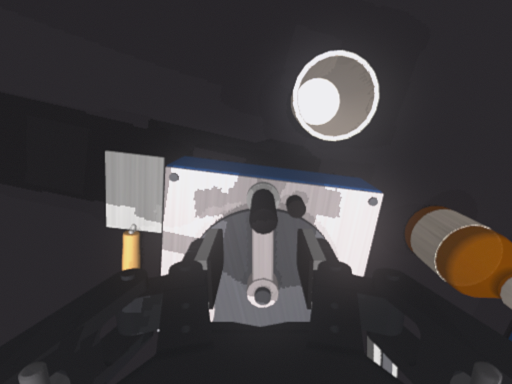

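Emit:
apply_moves(
  moves=[
    [[0,0,0],[0,0,2.5],0.1],
    [[0,0,0],[0,0,5],0.1],
    [[0,0,0],[0,0,5],0.1],
    [[0,0,0],[0,0,5],0.1],
  ],
)

```text
time: 4.85
tool_pos: [0.5295, 0.0669, 0.1317]
tool_rot: [0.001, 0.624, 0.781, 0.001]
contact_force: [-0.2, -0.4, -0.1]
gripper_width: 0.455
grasp_force: 0.0
```

```bash
cat >> h.py <<'E'
def arc(piv,r,ths,off=0,cur=None):
    """plan rows for TCP on arc angles ths (deg)"""
    for t in ths:
        a=np.radians(t); plan(piv[0]+r*np.cos(a),piv[1]+r*np.sin(a),.131,t-90+off,cur)
E
python3 - <<'E'
from h import *
s=manip.state();print(s["time"],s["tool_pos"],s["tool_rot"],s["contact_force"])
arc((.548,-.0153),.085,[108,113,118,123,128,133,138,143,148,153,158,161,164])
E
```

```text
4.85 [0.52945212 0.06693396 0.13170205] [1.02294960e-03 6.24451406e-01 7.81062604e-01 7.77150069e-04] [-0.1657808  -0.44155747 -0.09794599]
turn [0.002, 0.001, -0.092] shift cm [0.03, -0.78, 0.07]
turn [0.002, 0.001, -0.179] shift cm [-0.07, -1.52, 0.07]
turn [0.002, 0.001, -0.267] shift cm [-0.23, -2.24, 0.06]
turn [0.002, 0.001, -0.354] shift cm [-0.46, -2.95, 0.06]
turn [0.002, 0.001, -0.441] shift cm [-0.74, -3.63, 0.06]
turn [0.002, 0.001, -0.529] shift cm [-1.09, -4.29, 0.06]
turn [0.002, 0.001, -0.616] shift cm [-1.49, -4.91, 0.06]
turn [0.002, 0.001, -0.703] shift cm [-1.95, -5.5, 0.06]
turn [0.002, 0.002, -0.79] shift cm [-2.45, -6.04, 0.06]
turn [0.002, 0.002, -0.878] shift cm [-3.0, -6.54, 0.06]
turn [0.002, 0.002, -0.965] shift cm [-3.59, -6.99, 0.06]
turn [0.002, 0.002, -1.017] shift cm [-3.96, -7.23, 0.05]
turn [0.002, 0.002, -1.07] shift cm [-4.35, -7.46, 0.05]
```

Emit:
apply_moves(
  moves=[
    [[0,0,-0.05],[0,-0.4,0],0.1],
    [[0,0,-0.09],[0,-0.8,0],0.1],
    [[0,0,-0.135],[0,-1.15,0],0.1],
    [[0,0,-0.18],[-0.1,-1.5,0],0.1],
    [[0,0,-0.22],[-0.15,-1.9,0],0.1],
    [[0,0,-0.265],[-0.25,-2.25,0],0.1],
    [[0,0,-0.31],[-0.35,-2.6,0],0.1],
    [[0,0,-0.355],[-0.45,-2.95,0],0.1],
    [[0,0,-0.4],[-0.6,-3.3,0],0.1],
    [[0,0,-0.44],[-0.75,-3.65,0],0.1],
    [[0,0,-0.485],[-0.9,-3.95,0],0.1],
    [[0,0,-0.53],[-1.1,-4.3,0],0.1],
  ],
)

```text
time: 6.05
tool_pos: [0.4912, 0.0473, 0.133]
tool_rot: [0.003, 0.397, 0.918, 0.002]
contact_force: [1.9, 2.8, -1.2]
gripper_width: 0.45
grasp_force: 1.8
```

Run:
```python
from h import *
f=manip.grab_frame("top")
for l in ("isolator_grip","isolator_pivot"): print(find(f,l))
f=manip.grab_frame("side")
for l in ("isolator_grip","isolator_pivot"): print(find(f,l))
s=manip.state();print(s["time"],s["tool_pos"],s["tool_rot"],s["contact_force"])
a=np.radians(133);cur=((.548+.085*np.cos(a),-.0153+.085*np.sin(a),.131),None)
yaw=np.radians(43);Y=np.array([np.cos(yaw),np.sin(yaw),0]);Z=np.array([0,0,-1.]);q=R.from_matrix(np.c_[np.cross(Y,Z),Y,Z]).as_quat()
cur=(cur[0],[q[3],q[0],q[1],q[2]])
arc((.548,-.0153),.085,[138,143,148,153,158,161,164,167],cur=cur)
```

```text
[(0.36, [0.6014, -0.2941, -0.0042])]
[]
[(0.86, [0.4951, 0.0483, 0.1275]), (0.57, [0.5496, -0.0168, 0.1319])]
[(0.76, [0.549, -0.0162, 0.1302])]
6.35 [0.49042403 0.0468897  0.13162337] [1.94490305e-03 3.98340527e-01 9.17235122e-01 8.79355546e-04] [2.50512431 1.56186036 1.46940732]
turn [0.0, 0.0, -0.087] shift cm [-0.03, -0.74, 0.0]
turn [0.0, 0.0, -0.175] shift cm [-0.13, -1.48, 0.0]
turn [0.0, 0.0, -0.262] shift cm [-0.29, -2.2, 0.0]
turn [0.0, 0.0, -0.349] shift cm [-0.51, -2.91, 0.0]
turn [0.0, 0.0, -0.436] shift cm [-0.8, -3.59, 0.0]
turn [0.0, 0.0, -0.489] shift cm [-0.99, -3.99, 0.0]
turn [0.0, 0.0, -0.541] shift cm [-1.21, -4.38, 0.0]
turn [0.0, 0.0, -0.593] shift cm [-1.45, -4.75, 0.0]
```

Emit:
apply_moves(
  moves=[
    [[0,0,-0.045],[0,-0.35,0],0.1],
    [[0,0,-0.09],[-0.05,-0.75,0],0.1],
    [[0,0,-0.13],[-0.1,-1.1,0],0.1],
    [[0,0,-0.175],[-0.15,-1.5,0],0.1],
    [[0,0,-0.22],[-0.2,-1.85,0],0.1],
    [[0,0,-0.26],[-0.3,-2.2,0],0.1],
    [[0,0,-0.305],[-0.4,-2.55,0],0.1],
    [[0,0,-0.35],[-0.5,-2.9,0],0.1],
    [[0,0,-0.39],[-0.65,-3.25,0],0.1],
    [[0,0,-0.435],[-0.8,-3.6,0],0.1],
    [[0,0,-0.435],[-0.8,-3.6,0],0.1],
  ],
)

```text
time: 7.45
tool_pos: [0.4684, 0.0162, 0.1303]
tool_rot: [0.001, 0.191, 0.982, -0.0]
contact_force: [1.0, 0.7, 0.6]
gripper_width: 0.45
grasp_force: 0.7
```

Run:
```python
from h import *
f=manip.grab_frame("side")
for l in ("isolator_grip","isolator_pivot","selector_grip"): print(find(f,l))
cv2.imwrite("pics/side3.png",cv2.resize(f["image"][150:350,150:380,::-1],None,fx=2.5,fy=2.5))
s=manip.state();print(s["time"],s["tool_pos"],s["tool_rot"],s["contact_force"])
```

```text
[(0.69, [0.4699, 0.0179, 0.1304])]
[(0.65, [0.5463, -0.0139, 0.1286]), (0.6, [0.5679, 0.1584, 0.0004])]
[(0.76, [0.4805, -0.1424, 0.13])]
7.65 [0.46776865 0.01639094 0.12944895] [-3.18485726e-04  1.91042034e-01  9.81581792e-01 -1.60985921e-04] [ 0.50037312  0.6982568  -0.02050024]
```

View pics/side3.png

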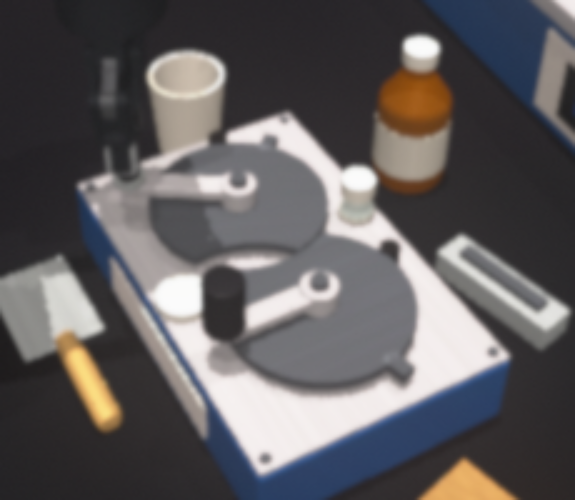

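```bash
cat >> h.py <<'E'
def onarc(piv,r,t):
    a=np.radians(t);y=np.radians(t-90);Y=np.array([np.cos(y),np.sin(y),0]);Z=np.array([0,0,-1.])
    q=R.from_matrix(np.c_[np.cross(Y,Z),Y,Z]).as_quat()
    return (np.array([piv[0]+r*np.cos(a),piv[1]+r*np.sin(a),.131]),[q[3],q[0],q[1],q[2]])
E
python3 - <<'E'
from h import *
P=(.548,-.0153)
arc(P,.085,[160,162,164,166,168],cur=onarc(P,.085,158))
E
```

```text
turn [0.0, 0.0, -0.035] shift cm [-0.01, -0.3, 0.0]
turn [0.0, 0.0, -0.07] shift cm [-0.02, -0.59, 0.0]
turn [0.0, 0.0, -0.105] shift cm [-0.05, -0.89, 0.0]
turn [0.0, 0.0, -0.14] shift cm [-0.08, -1.18, 0.0]
turn [0.0, 0.0, -0.175] shift cm [-0.13, -1.48, 0.0]
```

Emit:
apply_moves(
  moves=[
    [[0,0,-0.018],[0,-0.15,0],0.1],
    [[0,0,-0.035],[0,-0.3,0],0.1],
    [[0,0,-0.052],[-0.02,-0.45,0],0.1],
    [[0,0,-0.07],[-0.02,-0.6,0],0.1],
  ],
)

```text
time: 8.05
tool_pos: [0.4658, 0.0107, 0.1295]
tool_rot: [-0.0, 0.156, 0.988, 0.0]
contact_force: [2.4, 2.8, 0.3]
gripper_width: 0.449
grasp_force: 1.3
```

Emit:
apply_moves(
  moves=[
    [[0,0,-0.018],[0,-0.15,0],0.1],
    [[0,0,-0.035],[0,-0.3,0],0.1],
  ],
)

```text
time: 8.25
tool_pos: [0.4649, 0.0077, 0.1295]
tool_rot: [0.0, 0.138, 0.99, -0.0]
contact_force: [2.4, 1.6, -1.1]
gripper_width: 0.449
grasp_force: 1.3
```

Emit:
apply_moves(
  moves=[
    [[0,0,-0.018],[0,-0.15,0],0.1],
    [[0,0,-0.035],[0,-0.3,0],0.1],
  ],
)

```text
time: 8.45
tool_pos: [0.464, 0.0049, 0.1295]
tool_rot: [-0.0, 0.121, 0.993, 0.0]
contact_force: [2.2, 1.6, -0.5]
gripper_width: 0.448
grasp_force: 1.3
```

Emit:
apply_moves(
  moves=[
    [[0,0,-0.017],[0,-0.15,0],0.1],
    [[0,0,-0.017],[0,-0.15,0],0.1],
  ],
)

```text
time: 8.65
tool_pos: [0.4636, 0.0033, 0.1296]
tool_rot: [-0.0, 0.113, 0.994, -0.0]
contact_force: [1.7, 1.5, -0.2]
gripper_width: 0.451
grasp_force: 0.7
```

Emit:
apply_moves(
  moves=[
    [[0,0,-0.017],[0,-0.15,0],0.1],
    [[0,0,-0.017],[0,-0.15,0],0.1],
  ],
)

```text
time: 8.85
tool_pos: [0.4633, 0.0019, 0.1296]
tool_rot: [-0.0, 0.104, 0.995, -0.0]
contact_force: [2.1, 1.9, -0.7]
gripper_width: 0.449
grasp_force: 0.9
```

Emit:
apply_moves(
  moves=[
    [[0,0,-0.017],[0,-0.15,0],0.1],
    [[0,0,-0.017],[0,-0.15,0],0.1],
  ],
)

```text
time: 9.05
tool_pos: [0.463, 0.0005, 0.1296]
tool_rot: [-0.0, 0.096, 0.995, -0.0]
contact_force: [1.9, 2.4, -1.2]
gripper_width: 0.449
grasp_force: 0.9
```

Emit:
apply_moves(
  moves=[
    [[0,0,-0.017],[0,-0.15,0],0.1],
    [[0,0,-0.017],[0,-0.15,0],0.1],
  ],
)

```text
time: 9.25
tool_pos: [0.4627, -0.001, 0.1296]
tool_rot: [-0.0, 0.088, 0.996, -0.0]
contact_force: [2.4, 1.3, 0.0]
gripper_width: 0.447
grasp_force: 0.9
```

Emit:
apply_moves(
  moves=[
    [[0,0,-0.017],[0,-0.15,0],0.1],
    [[0,0,-0.017],[0,-0.15,0],0.1],
  ],
)

```text
time: 9.45
tool_pos: [0.4625, -0.0025, 0.1296]
tool_rot: [-0.0, 0.079, 0.997, -0.0]
contact_force: [1.2, 1.8, -0.7]
gripper_width: 0.45
grasp_force: 0.9
```

Emit:
apply_moves(
  moves=[
    [[0,0,-0.017],[0,-0.15,0],0.1],
    [[0,0,-0.017],[0,-0.15,0],0.1],
  ],
)

```text
time: 9.65
tool_pos: [0.4623, -0.004, 0.1296]
tool_rot: [-0.0, 0.071, 0.998, -0.0]
contact_force: [1.5, 1.2, -1.0]
gripper_width: 0.451
grasp_force: 0.9
```

Run:
```python
from h import *
f=manip.grab_frame("side")
print(find(f,"isolator_grip"))
Rm=cv2.Rodrigues(np.array(f["rvec"],float))[0];t=np.array(f["tvec"],float).ravel();K=np.array(f["K"])
u,v=np.meshgrid(np.arange(600),np.arange(400))
P=np.stack([.65-v/2500,.09-u/2500,np.full(u.shape,.086)],-1)
px=(P@Rm.T+t)@K.T;px=px/px[...,2:]
cv2.imwrite("pics/s4r.png",cv2.remap(f["image"][:,:,::-1].copy(),px[...,0].astype(np.float32),px[...,1].astype(np.float32),2))
```

```text
[(0.63, [0.4639, 0.0007, 0.1307]), (0.4, [0.7366, 0.0457, -0.0001])]
```

View pics/s4r.png

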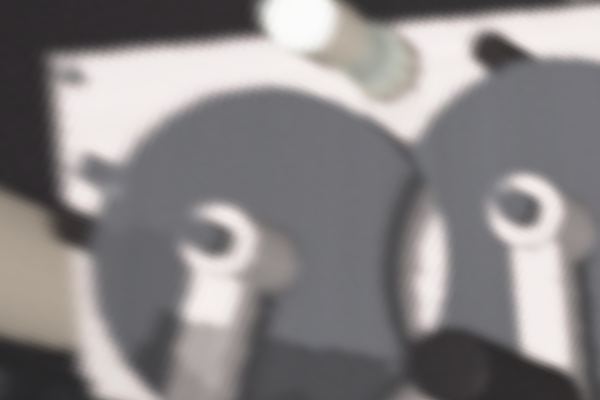

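Emit:
apply_moves(
  moves=[
    [[0,0,-0.017],[0,-0.15,0],0.1],
    [[0,0,-0.017],[0,-0.15,0],0.1],
  ],
)

```text
time: 9.95
tool_pos: [0.4621, -0.0054, 0.1296]
tool_rot: [-0.0, 0.062, 0.998, -0.0]
contact_force: [1.6, 1.0, -0.2]
gripper_width: 0.453
grasp_force: 1.0
```

Emit:
apply_moves(
  moves=[
    [[0,0,-0.017],[0,-0.15,0],0.1],
    [[0,0,-0.017],[0,-0.15,0],0.1],
  ],
)

```text
time: 10.15
tool_pos: [0.4619, -0.007, 0.1296]
tool_rot: [-0.0, 0.054, 0.999, -0.0]
contact_force: [1.9, 1.9, -0.3]
gripper_width: 0.45
grasp_force: 0.9
```

Emit:
apply_moves(
  moves=[
    [[0,0,-0.017],[0,-0.15,0],0.1],
    [[0,0,-0.017],[0,-0.15,0],0.1],
  ],
)

```text
time: 10.35
tool_pos: [0.4617, -0.0085, 0.1296]
tool_rot: [-0.0, 0.045, 0.999, -0.0]
contact_force: [1.5, 1.4, 0.2]
gripper_width: 0.451
grasp_force: 0.9
```

Emit:
apply_moves(
  moves=[
    [[0,0,-0.017],[0,-0.1,0],0.1],
    [[0,0,-0.017],[0,-0.1,0],0.1],
  ],
)

```text
time: 10.55
tool_pos: [0.4617, -0.0094, 0.1296]
tool_rot: [-0.0, 0.037, 0.999, -0.0]
contact_force: [1.6, 1.7, -0.4]
gripper_width: 0.447
grasp_force: 1.0
```

Emit:
apply_moves(
  moves=[
    [[0,0,-0.015],[0,-0.12,0],0.1],
    [[0,0,-0.015],[0,-0.12,0],0.1],
  ],
)

```text
time: 10.75
tool_pos: [0.4616, -0.0106, 0.1297]
tool_rot: [-0.0, 0.029, 1.0, -0.0]
contact_force: [1.6, 1.4, -0.2]
gripper_width: 0.451
grasp_force: 1.0
```

Emit:
apply_moves(
  moves=[
    [[0,0,-0.01],[0,-0.08,0],0.1],
    [[0,0,-0.01],[0,-0.08,0],0.1],
  ],
)

```text
time: 10.95
tool_pos: [0.4616, -0.0114, 0.1296]
tool_rot: [0.0, 0.024, 1.0, -0.0]
contact_force: [1.8, 2.2, 0.3]
gripper_width: 0.449
grasp_force: 1.0
```

Emit:
apply_moves(
  moves=[
    [[0,0,-0.015],[0,-0.12,0],0.1],
    [[0,0,-0.015],[0,-0.12,0],0.1],
  ],
)

```text
time: 11.15
tool_pos: [0.4615, -0.0126, 0.1296]
tool_rot: [-0.0, 0.017, 1.0, -0.0]
contact_force: [2.3, 1.3, -0.1]
gripper_width: 0.448
grasp_force: 1.0
```

Emit:
apply_moves(
  moves=[
    [[0,0,-0.01],[0,-0.08,0],0.1],
    [[0,0,-0.01],[0,-0.08,0],0.1],
  ],
)

```text
time: 11.35
tool_pos: [0.4615, -0.0134, 0.1296]
tool_rot: [-0.0, 0.012, 1.0, -0.0]
contact_force: [2.0, 2.0, 0.3]
gripper_width: 0.453
grasp_force: 1.0
```

Emit:
apply_moves(
  moves=[
    [[0,0,-0.015],[0,-0.12,0],0.1],
    [[0,0,-0.015],[0,-0.12,0],0.1],
  ],
)

```text
time: 11.55
tool_pos: [0.4614, -0.0146, 0.1296]
tool_rot: [-0.0, 0.004, 1.0, -0.0]
contact_force: [0.6, 1.0, -0.4]
gripper_width: 0.448
grasp_force: 0.9
```

Emit:
apply_moves(
  moves=[
    [[0,0,-0.01],[0,-0.08,0],0.1],
    [[0,0,-0.01],[0,-0.08,0],0.1],
  ],
)

```text
time: 11.75
tool_pos: [0.4615, -0.0152, 0.1297]
tool_rot: [0.0, -0.001, 1.0, 0.0]
contact_force: [1.6, 2.8, -0.2]
gripper_width: 0.453
grasp_force: 1.4
```

Emit:
apply_moves(
  moves=[
    [[0,0,0],[0,-0.06,0],0.1],
    [[0,0,0],[0,-0.06,0],0.1],
  ],
)

```text
time: 11.95
tool_pos: [0.4615, -0.0153, 0.1296]
tool_rot: [0.0, -0.001, 1.0, 0.001]
contact_force: [1.7, 5.2, 0.4]
gripper_width: 0.454
grasp_force: 2.4
```

Emit:
apply_moves(
  moves=[
    [[0,0,0],[0,-0.08,0],0.1],
    [[0,0,0],[0,-0.08,0],0.1],
    [[0,0,0],[0,-0.08,0],0.1],
  ],
)

```text
time: 12.25
tool_pos: [0.4614, -0.0155, 0.1296]
tool_rot: [0.0, -0.001, 1.0, 0.001]
contact_force: [2.4, 8.0, 0.2]
gripper_width: 0.451
grasp_force: 3.5
```

Emit:
apply_moves(
  moves=[
    [[0,0,0],[0,-0.08,0],0.1],
    [[0,0,0],[0,-0.08,0],0.1],
    [[0,0,0],[0,-0.08,0],0.1],
  ],
)

```text
time: 12.55
tool_pos: [0.4615, -0.0156, 0.1296]
tool_rot: [0.0, -0.001, 1.0, 0.002]
contact_force: [2.5, 9.5, 0.7]
gripper_width: 0.451
grasp_force: 4.7
```

Emit:
apply_moves(
  moves=[
    [[0,0,0],[0,0.4,0],0.1],
    [[0,0,0],[0,0.8,0],0.1],
    [[0,0,0],[0,1.15,0],0.1],
    [[0,0,0],[0,1.15,0],0.1],
    [[0,0,0],[0,1.15,-3],0.1],
    [[0,0,0],[0,1.15,-6],0.1],
    [[0,0,0],[0,1.15,-10],0.1],
    [[0,0,0],[0,1.15,-10],-0.1],
    [[0,0,0],[0,1.15,-10],-0.1],
    [[0,0,0],[0,1.15,-10],-0.1],
  ],
)

```text
time: 13.55
tool_pos: [0.4607, -0.006, 0.2283]
tool_rot: [-0.001, -0.001, 1.0, 0.0]
contact_force: [-0.9, 0.2, -1.1]
gripper_width: 0.551
grasp_force: 0.0
```

Run:
```python
from h import *
for c in ("side","top","wrist"):
    f=manip.grab_frame(c)
    for l in ("isolator_grip","selector_grip","selector_pivot","selector_home"): print(c,l,find(f,l)[:1])
s=manip.state();print(s["time"],s["tool_pos"],s["tool_rot"],s["contact_force"],s["gripper_width"])
plan(.4827,-.1405,.19,95)
```

```text
side isolator_grip [(0.58, [0.463, -0.0113, 0.1287])]
side selector_grip [(0.61, [0.4801, -0.1402, 0.1317])]
side selector_pivot []
side selector_home [(0.7, [0.5563, -0.2083, 0.1284])]
top isolator_grip []
top selector_grip []
top selector_pivot [(0.57, [0.5555, -0.1353, 0.1271])]
top selector_home [(0.98, [0.5535, -0.2115, 0.127])]
wrist isolator_grip [(0.63, [0.4652, -0.0074, 0.1301])]
wrist selector_grip [(0.59, [0.4835, -0.1418, 0.1309])]
wrist selector_pivot [(0.92, [0.5574, -0.1317, 0.129])]
wrist selector_home []
14.3 [ 0.46144333 -0.00596937  0.22968774] [ 7.72980179e-05 -6.12048441e-04  9.99999810e-01 -1.20292416e-05] [ 0.65028335 -0.19166515 -0.51733507] 0.5528304142691196
turn [-0.0, 0.0, -0.086] shift cm [-2.11, -13.46, 3.97]
```

Emit:
apply_moves(
  moves=[
    [[0,0,-0.086],[-2.1,-13.5,0],-0.1],
    [[0,0,-0.086],[-2.1,-13.5,0],-0.1],
    [[0,0,-0.086],[-2.1,-13.5,0],-0.1],
    [[0,0,-0.086],[-2.1,-13.5,2],-0.1],
    [[0,0,-0.086],[-2.1,-13.5,4.5],-0.1],
    [[0,0,-0.086],[-2.1,-13.5,4.5],-0.1],
    [[0,0,-0.086],[-2.1,-13.5,4.5],-0.1],
  ],
)

```text
time: 15.0
tool_pos: [0.4824, -0.1408, 0.1845]
tool_rot: [-0.0, -0.044, 0.999, 0.0]
contact_force: [0.4, 0.3, 0.2]
gripper_width: 0.547
grasp_force: 0.0
```

Run:
```python
from h import *
f=manip.grab_frame("wrist");cv2.imwrite("pics/w5.png",f["image"][:,:,::-1])
for l in ("isolator_grip","selector_grip","selector_pivot"): print(l,find(f,l)[:1])
s=manip.state();print(s["tool_pos"],s["tool_rot"],s["contact_force"])
```

```text
isolator_grip [(0.77, [0.4653, -0.0104, 0.1299])]
selector_grip [(0.87, [0.4834, -0.1463, 0.1294])]
selector_pivot [(0.91, [0.559, -0.1321, 0.128])]
[ 0.48344754 -0.14103792  0.18638617] [ 1.26797529e-03 -4.38864498e-02  9.99035500e-01 -6.64838035e-04] [1.03060321 0.31134368 0.91790339]
```

View pics/w5.png

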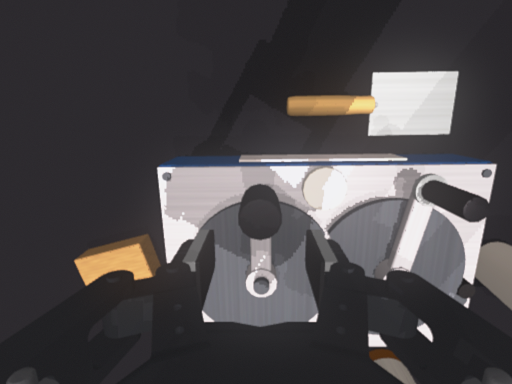

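Emit:
apply_moves(
  moves=[
    [[0,0,0],[0,0,2],-0.1],
    [[0,0,0],[0,0,4],-0.1],
    [[0,0,0],[0,0,5.4],-0.1],
    [[0,0,0],[0,0,5.4],-0.1],
    [[0,0,0],[0,0,5.4],-0.1],
  ],
)

```text
time: 15.7
tool_pos: [0.4829, -0.141, 0.1312]
tool_rot: [0.0, -0.044, 0.999, -0.0]
contact_force: [-0.5, 0.2, -0.4]
gripper_width: 0.551
grasp_force: 0.0
```

Run:
```python
from h import *
s=manip.state();print(s["time"],s["tool_pos"],s["tool_rot"],s["contact_force"])
P=(.558,-.1337)
arc(P,.0755,[187,189,191,193,195,197,199,201,203,205,210,215,220],cur=onarc(P,.0755,185.3))
```

```text
15.7 [ 0.48289344 -0.14097627  0.13119123] [ 2.47487562e-04 -4.36990422e-02  9.99044701e-01 -1.30094372e-04] [-0.45355834  0.2014488  -0.3771164 ]
turn [0.0, 0.0, -0.03] shift cm [-0.0, -0.22, 0.0]
turn [0.0, 0.0, -0.065] shift cm [-0.02, -0.49, 0.0]
turn [0.0, 0.0, -0.099] shift cm [-0.04, -0.75, 0.0]
turn [0.0, 0.0, -0.134] shift cm [-0.07, -1.01, 0.0]
turn [0.0, 0.0, -0.169] shift cm [-0.11, -1.27, 0.0]
turn [0.0, 0.0, -0.204] shift cm [-0.16, -1.53, 0.0]
turn [0.0, 0.0, -0.239] shift cm [-0.21, -1.79, 0.0]
turn [0.0, 0.0, -0.274] shift cm [-0.28, -2.04, 0.0]
turn [0.0, 0.0, -0.309] shift cm [-0.36, -2.3, 0.0]
turn [0.0, 0.0, -0.344] shift cm [-0.44, -2.55, 0.0]
turn [0.0, 0.0, -0.431] shift cm [-0.69, -3.15, 0.0]
turn [0.0, 0.0, -0.518] shift cm [-0.99, -3.74, 0.0]
turn [0.0, 0.0, -0.606] shift cm [-1.34, -4.3, 0.0]
```

Emit:
apply_moves(
  moves=[
    [[0,0,-0.03],[0,-0.22,0],-0.1],
    [[0,0,-0.065],[-0.02,-0.49,0],-0.1],
    [[0,0,-0.085],[-0.03,-0.65,0],-0.1],
    [[0,0,-0.085],[-0.03,-0.65,0],-0.1],
  ],
)

```text
time: 16.1
tool_pos: [0.4841, -0.1478, 0.1318]
tool_rot: [0.001, -0.086, 0.996, -0.001]
contact_force: [-0.1, -0.9, 0.4]
gripper_width: 0.549
grasp_force: 0.0
```

Emit:
apply_moves(
  moves=[
    [[0,0,-0.02],[0,-0.15,0],-0.1],
    [[0,0,-0.02],[0,-0.15,0],-0.1],
  ],
)

```text
time: 16.3
tool_pos: [0.4839, -0.149, 0.1309]
tool_rot: [0.0, -0.096, 0.995, -0.0]
contact_force: [-0.1, -0.1, 0.6]
gripper_width: 0.551
grasp_force: 0.0
```

Emit:
apply_moves(
  moves=[
    [[0,0,-0.02],[0,-0.15,0],-0.1],
    [[0,0,-0.02],[0,-0.15,0],-0.1],
  ],
)

```text
time: 16.5
tool_pos: [0.4841, -0.15, 0.1307]
tool_rot: [0.0, -0.106, 0.994, 0.001]
contact_force: [0.5, 3.0, 1.8]
gripper_width: 0.551
grasp_force: 1.0
```

Contact. Small steps through the interlock range.

Emit:
apply_moves(
  moves=[
    [[0,0,-0.015],[-0.01,-0.1,0],-0.1],
    [[0,0,-0.015],[-0.01,-0.1,0],-0.1],
  ],
)

```text
time: 16.7
tool_pos: [0.4844, -0.151, 0.1307]
tool_rot: [0.0, -0.114, 0.994, 0.0]
contact_force: [0.1, 3.2, 1.4]
gripper_width: 0.544
grasp_force: 1.4
```

Emit:
apply_moves(
  moves=[
    [[0,0,-0.015],[-0.01,-0.1,0],-0.1],
    [[0,0,-0.015],[-0.01,-0.1,0],-0.1],
  ],
)

```text
time: 16.9
tool_pos: [0.4846, -0.1522, 0.1307]
tool_rot: [-0.0, -0.121, 0.993, 0.0]
contact_force: [0.4, 2.7, 0.9]
gripper_width: 0.55
grasp_force: 1.4
```

Emit:
apply_moves(
  moves=[
    [[0,0,-0.016],[-0.01,-0.12,0],-0.1],
    [[0,0,-0.016],[-0.01,-0.12,0],-0.1],
  ],
)

```text
time: 17.1
tool_pos: [0.485, -0.1535, 0.1307]
tool_rot: [-0.0, -0.129, 0.992, -0.0]
contact_force: [-0.2, 2.4, 2.9]
gripper_width: 0.546
grasp_force: 1.3
```

Emit:
apply_moves(
  moves=[
    [[0,0,-0.016],[-0.01,-0.12,0],-0.1],
    [[0,0,-0.016],[-0.01,-0.12,0],-0.1],
  ],
)

```text
time: 17.3
tool_pos: [0.4853, -0.1547, 0.1306]
tool_rot: [-0.0, -0.137, 0.991, -0.0]
contact_force: [-0.8, 2.8, 1.3]
gripper_width: 0.546
grasp_force: 1.3
```

Emit:
apply_moves(
  moves=[
    [[0,0,-0.02],[-0.01,-0.15,0],-0.1],
    [[0,0,-0.02],[-0.01,-0.15,0],-0.1],
  ],
)

```text
time: 17.5
tool_pos: [0.4858, -0.1562, 0.1306]
tool_rot: [-0.0, -0.147, 0.989, -0.0]
contact_force: [-1.8, 2.6, 2.2]
gripper_width: 0.547
grasp_force: 1.3
```

Emit:
apply_moves(
  moves=[
    [[0,0,-0.02],[-0.01,-0.15,0],-0.1],
    [[0,0,-0.02],[-0.01,-0.15,0],-0.1],
  ],
)

```text
time: 17.7
tool_pos: [0.4863, -0.1575, 0.1305]
tool_rot: [-0.0, -0.157, 0.988, -0.0]
contact_force: [-1.7, 1.9, 1.9]
gripper_width: 0.55
grasp_force: 1.3
```

Run:
```python
from h import *
s=manip.state();p=s["tool_pos"];P=np.array((.558,-.1337));d=p[:2]-P
print(p,s["contact_force"],np.hypot(*d),np.degrees(np.arctan2(d[1],d[0]))%360, 2*np.degrees(np.arctan2(-s["tool_rot"][1],s["tool_rot"][2])))
f=manip.grab_frame("side")
for l in ("isolator_grip","selector_grip"): print(l,find(f,l)[:1])
for t0 in (199,):
  arc(P,.0755,[202,205,208,211,214,217,220,223,226,229,232,235],cur=onarc(P,.0755,t0))
```

```text
[ 0.48631109 -0.15753572  0.13053895] [-1.73364306  1.89603822  1.88699097] 0.07554760612648348 198.39135788495472 18.03469438203335
isolator_grip [(0.85, [0.462, -0.0117, 0.1292])]
selector_grip [(0.68, [0.4813, -0.1485, 0.1297])]
turn [0.0, 0.0, -0.052] shift cm [-0.01, -0.4, 0.0]
turn [0.0, 0.0, -0.105] shift cm [-0.04, -0.79, 0.0]
turn [0.0, 0.0, -0.157] shift cm [-0.09, -1.18, 0.0]
turn [0.0, 0.0, -0.209] shift cm [-0.16, -1.57, 0.0]
turn [0.0, 0.0, -0.262] shift cm [-0.26, -1.95, 0.0]
turn [0.0, 0.0, -0.314] shift cm [-0.37, -2.33, 0.0]
turn [0.0, 0.0, -0.367] shift cm [-0.5, -2.71, 0.0]
turn [0.0, 0.0, -0.419] shift cm [-0.65, -3.07, 0.0]
turn [0.0, 0.0, -0.471] shift cm [-0.82, -3.43, 0.0]
turn [0.0, 0.0, -0.524] shift cm [-1.01, -3.78, 0.0]
turn [0.0, 0.0, -0.576] shift cm [-1.22, -4.11, 0.0]
turn [0.0, 0.0, -0.628] shift cm [-1.44, -4.44, 0.0]
```

Emit:
apply_moves(
  moves=[
    [[0,0,-0.05],[-0.01,-0.4,0],-0.1],
    [[0,0,-0.105],[-0.04,-0.8,0],-0.1],
    [[0,0,-0.155],[-0.09,-1.2,0],-0.1],
    [[0,0,-0.21],[-0.16,-1.57,0],-0.1],
    [[0,0,-0.26],[-0.26,-1.95,0],-0.1],
    [[0,0,-0.315],[-0.37,-2.33,0],-0.1],
    [[0,0,-0.365],[-0.5,-2.7,0],-0.1],
    [[0,0,-0.42],[-0.65,-3.07,0],-0.1],
    [[0,0,-0.47],[-0.82,-3.43,0],-0.1],
    [[0,0,-0.47],[-0.82,-3.43,0],-0.1],
  ],
)

```text
time: 18.85
tool_pos: [0.505, -0.1878, 0.1304]
tool_rot: [-0.0, -0.382, 0.924, -0.0]
contact_force: [0.6, 1.0, 1.5]
gripper_width: 0.552
grasp_force: 0.4
```

Run:
```python
from h import *
s=manip.state();p=s["tool_pos"];P=np.array((.558,-.1337));d=p[:2]-P
print(p,s["contact_force"],np.hypot(*d),np.degrees(np.arctan2(d[1],d[0]))%360, 2*np.degrees(np.arctan2(-s["tool_rot"][1],s["tool_rot"][2])))
f=manip.grab_frame("side")
for l in ("isolator_grip","selector_grip"): print(l,find(f,l)[:1])
```

```text
[ 0.50503592 -0.18781902  0.13044429] [0.55595396 0.95203178 1.49329906] 0.07572358669302283 225.61793496654462 44.915698703336616
isolator_grip []
selector_grip [(0.56, [0.4966, -0.1806, 0.1296])]
```

Emit:
apply_moves(
  moves=[
    [[0,0,-0.05],[-0.01,-0.4,0],-0.1],
    [[0,0,-0.105],[-0.04,-0.8,0],-0.1],
    [[0,0,-0.155],[-0.09,-1.2,0],-0.1],
    [[0,0,-0.21],[-0.16,-1.57,0],-0.1],
    [[0,0,-0.26],[-0.26,-1.95,0],-0.1],
    [[0,0,-0.315],[-0.37,-2.33,0],-0.1],
    [[0,0,-0.365],[-0.5,-2.7,0],-0.1],
    [[0,0,-0.42],[-0.65,-3.07,0],-0.1],
    [[0,0,-0.47],[-0.82,-3.43,0],-0.1],
    [[0,0,-0.47],[-0.82,-3.43,0],-0.1],
  ],
)

```text
time: 20.0
tool_pos: [0.5524, -0.1645, 0.128]
tool_rot: [-0.021, -0.558, 0.829, -0.015]
contact_force: [0.4, 0.3, 0.5]
gripper_width: 0.551
grasp_force: 0.0
```

Emit:
apply_moves(
  moves=[
    [[0,0,-0.025],[0,-0.2,0],-0.1],
    [[0,0,-0.05],[-0.01,-0.4,0],-0.1],
    [[0,0,-0.08],[-0.02,-0.6,0],-0.1],
    [[0,0,-0.105],[-0.04,-0.8,0],-0.1],
    [[0,0,-0.105],[-0.04,-0.8,0],-0.1],
  ],
)

```text
time: 20.5
tool_pos: [0.5675, -0.1448, 0.1258]
tool_rot: [-0.033, -0.584, 0.811, -0.023]
contact_force: [-0.5, -0.5, -0.4]
gripper_width: 0.552
grasp_force: 0.0
```

Run:
```python
from h import *
s=manip.state();p=s["tool_pos"];P=np.array((.558,-.1337));d=p[:2]-P
print(p,s["contact_force"],np.hypot(*d),np.degrees(np.arctan2(d[1],d[0]))%360, 2*np.degrees(np.arctan2(-s["tool_rot"][1],s["tool_rot"][2])))
for c in("side","top"):
  f=manip.grab_frame(c)
  for l in ("isolator_grip","selector_grip","selector_home"): print(l,find(f,l)[:1])
```

```text
[ 0.56748156 -0.14480301  0.12580211] [-0.50655151 -0.50788162 -0.42202319] 0.014600575309462696 310.4960900898773 71.56123741506151
isolator_grip [(0.58, [0.4639, -0.009, 0.1287])]
selector_grip [(0.56, [0.5151, -0.1972, 0.1305])]
selector_home [(0.6, [0.5546, -0.2077, 0.1253])]
isolator_grip [(0.84, [0.4636, -0.0053, 0.1319])]
selector_grip [(0.53, [0.5493, -0.0743, -0.0012])]
selector_home [(0.96, [0.5546, -0.2122, 0.1291])]
```

Run:
```python
from h import *
s=manip.state();print(np.round(s["joint_pos"],3),s["tool_pos"],s["tool_rot"],s["time"])
f=manip.grab_frame("side");cv2.imwrite("pics/s6.png",cv2.resize(f["image"][100:350,130:400,::-1],None,fx=2,fy=2))
```

```text
[-0.339  0.048  1.791 -0.084  1.304 -3.135] [ 0.56704896 -0.14582261  0.12602751] [-0.03318806 -0.58338986  0.81118127 -0.02323292] 20.9
```

View pics/s6.png

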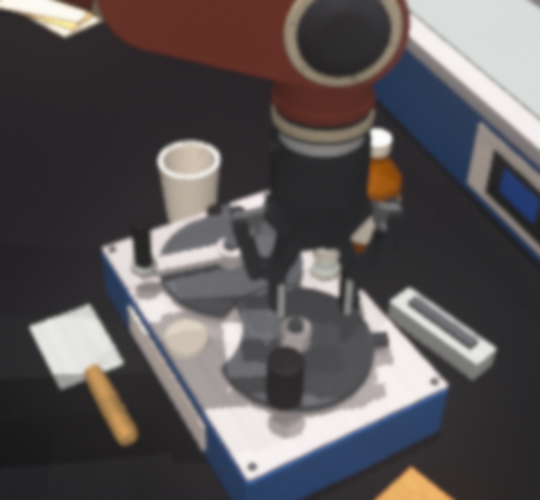

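Emit:
apply_moves(
  moves=[
    [[0,0,0],[0,0,-1.5],-0.1],
    [[0,0,0],[0,0,-3],-0.1],
  ],
)

```text
time: 21.15
tool_pos: [0.5678, -0.1432, 0.1568]
tool_rot: [-0.033, -0.584, 0.811, -0.023]
contact_force: [0.5, 0.2, 0.4]
gripper_width: 0.551
grasp_force: 0.0
```

Emit:
apply_moves(
  moves=[
    [[0,0,0],[0,0,-4],-0.1],
    [[0,0,0],[0,0,-8],-0.1],
    [[0,0,0.14],[0,0,-8],-0.1],
    [[0,0,0.28],[0,0,-8],-0.1],
    [[0,0,0.42],[0,0,-8],-0.1],
    [[0,0,0.56],[0,0,-8],-0.1],
    [[0,0,0.7],[0,0,-8],-0.1],
    [[0,0,0.84],[0,0,-8],-0.1],
    [[0,0,0.98],[0,0,-8],-0.1],
    [[0,0,1.12],[0,0,-8],-0.1],
    [[0,0,1.26],[0,0,-8],-0.1],
    [[0,0,1.4],[0,0,-8],-0.1],
    [[0,0,1.54],[0,0,-8],-0.1],
    [[0,0,1.54],[0,0,-8],-0.1],
    [[0,0,1.54],[0,0,-8],-0.1],
  ],
)

```text
time: 22.65
tool_pos: [0.5705, -0.1372, 0.237]
tool_rot: [-0.007, 0.144, 0.989, -0.04]
contact_force: [-0.3, -0.2, 0.5]
gripper_width: 0.556
grasp_force: 0.0
```

Run:
```python
from h import *
s=manip.state();print(np.round(s["joint_pos"],3),s["tool_pos"],s["tool_rot"],s["time"])
f=manip.grab_frame("side")
for l in ("isolator_grip","selector_grip","selector_pivot"): print(l,find(f,l)[:1])
f=manip.grab_frame("wrist")
for l in ("isolator_grip","selector_grip","selector_pivot"): print(l,find(f,l)[:1])
```

```text
[-0.323 -0.038  1.687 -0.081  1.493 -1.598] [ 0.57047038 -0.13723304  0.23704406] [-0.00679695  0.1442182   0.98871674 -0.03992634] 22.65
isolator_grip [(0.9, [0.4602, -0.0132, 0.1325])]
selector_grip [(0.77, [0.5148, -0.1955, 0.133])]
selector_pivot [(0.95, [0.5577, -0.1344, 0.1285])]
isolator_grip [(0.7, [0.4649, -0.0072, 0.1303])]
selector_grip [(0.48, [0.7377, 0.0476, 0.0006])]
selector_pivot [(0.57, [0.562, -0.131, 0.131])]
```

Run:
```python
from h import *
plan(.515,-.196,.22,13)
```

```text
turn [-0.075, 0.039, 1.051] shift cm [3.57, -7.07, 2.15]
```

Emit:
apply_moves(
  moves=[
    [[-0.075,0.039,1.051],[3.57,-7.07,2.15],-0.1],
    [[-0.075,0.039,1.051],[3.57,-7.07,2.15],-0.1],
    [[-0.075,0.039,1.051],[3.57,-7.07,2.15],-0.1],
    [[-0.075,0.039,1.051],[3.57,-7.07,2.15],-0.1],
    [[-0.075,0.039,1.051],[3.57,-7.07,2.15],-0.1],
    [[-0.075,0.039,1.051],[3.57,-7.07,2.15],-0.1],
    [[-0.075,0.039,1.051],[3.57,-7.07,2.15],-0.1],
    [[-0.075,0.039,1.051],[3.57,-7.07,2.15],-0.1],
    [[-0.075,0.039,1.051],[3.57,-7.07,2.15],-0.1],
    [[-0.075,0.039,1.051],[3.57,-7.07,2.15],-0.1],
  ],
)

```text
time: 24.05
tool_pos: [0.515, -0.1959, 0.22]
tool_rot: [0.0, 0.622, 0.783, -0.0]
contact_force: [-1.1, 0.2, 0.1]
gripper_width: 0.551
grasp_force: 0.0
```

Run:
```python
from h import *
f=manip.grab_frame("wrist")
for l in ("isolator_grip","selector_grip","selector_pivot"): print(l,find(f,l)[:1])
s=manip.state();print(np.round(s["joint_pos"],3),s["tool_pos"],s["tool_rot"],s["time"])
plan(.515,-.196,.19,-34)
```

```text
isolator_grip []
selector_grip [(0.89, [0.5152, -0.1999, 0.1292])]
selector_pivot [(0.66, [0.6046, -0.2989, -0.0025])]
[-0.498 -0.121  1.791 -0.     1.471 -0.726] [ 0.51505017 -0.19588776  0.21996898] [ 8.52332639e-05  6.22231155e-01  7.82833539e-01 -1.78475333e-04] 24.25
turn [-0.0, 0.0, 0.821] shift cm [-0.01, -0.01, 3.0]
```

Emit:
apply_moves(
  moves=[
    [[0,0,0.14],[0,0,0],-0.1],
    [[0,0,0.28],[0,0,0],-0.1],
    [[0,0,0.42],[0,0,0],-0.1],
    [[0,0,0.56],[0,0,0],-0.1],
    [[0,0,0.7],[0,0,0],-0.1],
    [[0,0,0.82],[0,0,2],-0.1],
    [[0,0,0.82],[0,0,3.5],-0.1],
    [[0,0,0.82],[0,0,3.5],-0.1],
    [[0,0,0.82],[0,0,3.5],-0.1],
  ],
)

```text
time: 25.15
tool_pos: [0.5147, -0.1958, 0.1844]
tool_rot: [-0.0, 0.882, 0.47, -0.0]
contact_force: [-0.3, 0.1, 0.0]
gripper_width: 0.555
grasp_force: 0.0
```

Run:
```python
from h import *
f=manip.grab_frame("wrist");cv2.imwrite("pics/w7.png",f["image"][:,:,::-1])
for l in ("selector_grip","selector_pivot"): print(l,find(f,l)[:1])
s=manip.state();print(np.round(s["joint_pos"],3),s["tool_pos"],s["tool_rot"],s["time"])
```

```text
selector_grip [(0.85, [0.5183, -0.1986, 0.1297])]
selector_pivot [(0.69, [0.5503, -0.2123, 0.1288])]
[-0.499 -0.096  1.826 -0.     1.41   0.094] [ 0.5155252  -0.19628473  0.18604805] [8.46806721e-04 8.82731966e-01 4.69875964e-01 3.70448003e-04] 25.3
```

View pics/w7.png

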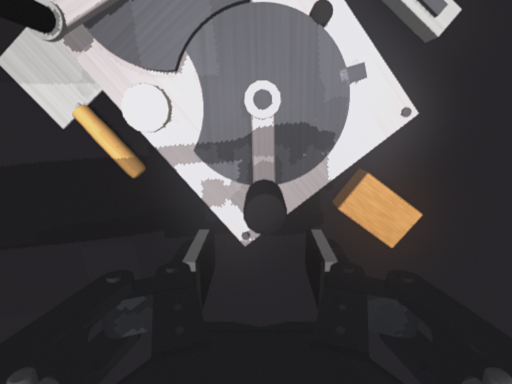

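Emit:
apply_moves(
  moves=[
    [[0,0,0],[0,0,2],-0.1],
    [[0,0,0],[0,0,4],-0.1],
    [[0,0,0],[0,0,5.4],-0.1],
    [[0,0,0],[0,0,5.4],-0.1],
    [[0,0,0],[0,0,5.4],-0.1],
  ],
)

```text
time: 25.8
tool_pos: [0.5152, -0.1962, 0.1315]
tool_rot: [0.0, 0.883, 0.47, 0.0]
contact_force: [0.9, -0.1, -0.1]
gripper_width: 0.551
grasp_force: 0.0
```

Run:
```python
from h import *
s=manip.state();p=s["tool_pos"];P=np.array((.558,-.1337));d=p[:2]-P
print(p,s["contact_force"],s["tool_rot"],np.hypot(*d),np.degrees(np.arctan2(d[1],d[0]))%360)
arc(P,.0755,[238,241,244,247,250,253,256,259,262,265])
```

```text
[ 0.51524438 -0.19615886  0.13148448] [ 0.85054349 -0.14234208 -0.05839102] [3.13683909e-04 8.82893547e-01 4.69573088e-01 3.26742561e-05] 0.07569116302651067 235.6067784169727
turn [0.001, 0.0, -0.035] shift cm [0.02, 0.32, 0.05]
turn [0.001, 0.0, -0.087] shift cm [0.05, 0.71, 0.05]
turn [0.001, 0.0, -0.139] shift cm [0.09, 1.1, 0.05]
turn [0.001, 0.0, -0.192] shift cm [0.16, 1.49, 0.05]
turn [0.001, 0.0, -0.244] shift cm [0.24, 1.88, 0.05]
turn [0.001, 0.0, -0.296] shift cm [0.35, 2.26, 0.05]
turn [0.001, 0.0, -0.349] shift cm [0.47, 2.63, 0.05]
turn [0.001, 0.0, -0.401] shift cm [0.62, 3.0, 0.05]
turn [0.001, 0.0, -0.454] shift cm [0.78, 3.36, 0.05]
turn [0.001, 0.0, -0.506] shift cm [0.96, 3.71, 0.05]
```

Emit:
apply_moves(
  moves=[
    [[0,0,-0.035],[0.02,0.32,0],-0.1],
    [[0,0,-0.087],[0.05,0.71,0],-0.1],
    [[0,0,-0.14],[0.09,1.1,0],-0.1],
    [[0,0,-0.19],[0.16,1.49,0],-0.1],
    [[0,0,-0.245],[0.24,1.88,0],-0.1],
    [[0,0,-0.295],[0.35,2.26,0],-0.1],
    [[0,0,-0.35],[0.47,2.63,0],-0.1],
    [[0,0,-0.4],[0.62,3.0,0],-0.1],
    [[0,0,-0.4],[0.62,3.0,0],-0.1],
  ],
)

```text
time: 26.7
tool_pos: [0.5441, -0.208, 0.1327]
tool_rot: [0.001, 0.772, 0.636, 0.0]
contact_force: [-1.8, 0.9, 1.4]
gripper_width: 0.548
grasp_force: 0.7
```

Run:
```python
from h import *
s=manip.state();p=s["tool_pos"];P=np.array((.558,-.1337));d=p[:2]-P
print(p,s["contact_force"],s["tool_rot"],np.hypot(*d),np.degrees(np.arctan2(d[1],d[0]))%360)
f=manip.grab_frame("side")
for l in ("isolator_grip","selector_grip","selector_home"): print(l,find(f,l)[:1])
```

```text
[ 0.54406395 -0.20801636  0.13268474] [-1.81988555  0.89130891  1.37171758] [8.69811990e-04 7.71981169e-01 6.35644797e-01 9.86455910e-05] 0.07561173485267171 259.3790525846369
isolator_grip [(0.89, [0.4621, -0.0114, 0.1301])]
selector_grip [(0.68, [0.5326, -0.2051, 0.1303])]
selector_home [(0.56, [0.5548, -0.2059, 0.1258])]
```

Emit:
apply_moves(
  moves=[
    [[0,0,-0.035],[0.01,0.26,0],-0.1],
    [[0,0,-0.07],[0.02,0.53,0],-0.1],
    [[0,0,-0.105],[0.04,0.79,0],-0.1],
    [[0,0,-0.105],[0.04,0.79,0],-0.1],
  ],
)

```text
time: 27.3
tool_pos: [0.5511, -0.2089, 0.1313]
tool_rot: [0.0, 0.738, 0.675, -0.0]
contact_force: [-1.8, 0.4, 2.0]
gripper_width: 0.549
grasp_force: 1.1
```

Emit:
apply_moves(
  moves=[
    [[0,0,-0.02],[0,0.15,0],-0.1],
    [[0,0,-0.02],[0,0.15,0],-0.1],
  ],
)

```text
time: 27.5
tool_pos: [0.5526, -0.209, 0.1312]
tool_rot: [0.0, 0.731, 0.683, -0.0]
contact_force: [-3.4, 0.5, 2.6]
gripper_width: 0.549
grasp_force: 1.4
```

Emit:
apply_moves(
  moves=[
    [[0,0,-0.02],[0,0.15,0],-0.1],
    [[0,0,-0.02],[0,0.15,0],-0.1],
  ],
)

```text
time: 27.7
tool_pos: [0.5542, -0.2092, 0.1311]
tool_rot: [0.0, 0.724, 0.69, -0.0]
contact_force: [-2.6, -0.4, 2.2]
gripper_width: 0.551
grasp_force: 1.4
```

Emit:
apply_moves(
  moves=[
    [[0,0,-0.02],[0,0.15,0],-0.1],
    [[0,0,-0.02],[0,0.15,0],-0.1],
  ],
)

```text
time: 27.9
tool_pos: [0.5558, -0.2093, 0.1311]
tool_rot: [0.0, 0.717, 0.697, -0.0]
contact_force: [-2.6, -0.9, 2.3]
gripper_width: 0.551
grasp_force: 1.4
```

Emit:
apply_moves(
  moves=[
    [[0,0,-0.015],[0,0.12,0],-0.1],
    [[0,0,-0.015],[0,0.12,0],-0.1],
  ],
)

```text
time: 28.1
tool_pos: [0.557, -0.2093, 0.131]
tool_rot: [0.0, 0.712, 0.703, -0.0]
contact_force: [-2.4, -1.0, 2.3]
gripper_width: 0.552
grasp_force: 1.4
```

Emit:
apply_moves(
  moves=[
    [[0,0,-0.015],[0,0.12,0],-0.1],
    [[0,0,-0.015],[0,0.12,0],-0.1],
  ],
)

```text
time: 28.3
tool_pos: [0.5582, -0.2093, 0.131]
tool_rot: [0.0, 0.706, 0.708, -0.0]
contact_force: [-2.6, -1.2, 2.2]
gripper_width: 0.548
grasp_force: 1.5
```

Emit:
apply_moves(
  moves=[
    [[0,0,-0.01],[0,0.08,0],-0.1],
    [[0,0,-0.01],[0,0.08,0],-0.1],
  ],
)

```text
time: 28.5
tool_pos: [0.5589, -0.2093, 0.131]
tool_rot: [0.0, 0.703, 0.711, -0.0]
contact_force: [-2.8, -0.8, 1.8]
gripper_width: 0.553
grasp_force: 1.6
```

Emit:
apply_moves(
  moves=[
    [[0,0,-0.015],[0,0.1,0],-0.1],
    [[0,0,-0.015],[0,0.1,0],-0.1],
  ],
)

```text
time: 28.7
tool_pos: [0.5599, -0.2093, 0.131]
tool_rot: [0.0, 0.697, 0.717, -0.0]
contact_force: [-2.8, -3.3, 1.9]
gripper_width: 0.55
grasp_force: 1.6
```

Emit:
apply_moves(
  moves=[
    [[0,0,-0.01],[0,0.08,0],-0.1],
    [[0,0,-0.01],[0,0.08,0],-0.1],
  ],
)

```text
time: 28.9
tool_pos: [0.5607, -0.2093, 0.1311]
tool_rot: [0.0, 0.694, 0.72, -0.0]
contact_force: [-3.3, -1.7, 2.0]
gripper_width: 0.55
grasp_force: 1.6
```

Emit:
apply_moves(
  moves=[
    [[0,0,-0.015],[0,0.1,0],-0.1],
    [[0,0,-0.015],[0,0.1,0],-0.1],
  ],
)

```text
time: 29.1
tool_pos: [0.5618, -0.2092, 0.131]
tool_rot: [0.0, 0.688, 0.725, -0.0]
contact_force: [-4.0, -2.4, 2.3]
gripper_width: 0.545
grasp_force: 1.6
```

Emit:
apply_moves(
  moves=[
    [[0,0,-0.01],[0,0.08,0],-0.1],
    [[0,0,-0.01],[0,0.08,0],-0.1],
  ],
)

```text
time: 29.3
tool_pos: [0.5623, -0.2091, 0.131]
tool_rot: [-0.0, 0.685, 0.729, -0.0]
contact_force: [-5.0, -2.8, 2.2]
gripper_width: 0.547
grasp_force: 2.3
```

Emit:
apply_moves(
  moves=[
    [[0,0,0],[0,0.08,0],-0.1],
    [[0,0,0],[0,0.08,0],-0.1],
    [[0,0,0],[0,0.08,0],-0.1],
  ],
)

```text
time: 29.6
tool_pos: [0.5624, -0.2091, 0.1309]
tool_rot: [-0.001, 0.685, 0.729, -0.001]
contact_force: [-6.3, -2.2, 4.0]
gripper_width: 0.551
grasp_force: 3.5
```

Emit:
apply_moves(
  moves=[
    [[0,0,0],[0,0.08,0],-0.1],
    [[0,0,0],[0,0.08,0],-0.1],
    [[0,0,0],[0,0.08,0],-0.1],
  ],
)

```text
time: 29.9
tool_pos: [0.5626, -0.2091, 0.1309]
tool_rot: [-0.001, 0.685, 0.729, -0.002]
contact_force: [-8.7, -1.8, 5.4]
gripper_width: 0.547
grasp_force: 4.6
```

Emit:
apply_moves(
  moves=[
    [[0,0,0],[0,-0.4,0],-0.1],
    [[0,0,0],[0,-0.8,0],-0.1],
    [[0,0,0],[0,-1.0,0],-0.1],
    [[0,0,0],[0,-1.0,0],-0.1],
    [[0,0,0],[0,-1.0,-3],-0.1],
    [[0,0,0],[0,-1.0,-6],-0.1],
    [[0,0,0],[0,-1.0,-10],-0.1],
    [[0,0,0],[0,-1.0,-12],-0.1],
    [[0,0,0],[0,-1.0,-12],-0.1],
    [[0,0,0],[0,-1.0,-12],-0.1],
  ],
)

```text
time: 30.9
tool_pos: [0.5542, -0.2094, 0.2508]
tool_rot: [0.0, 0.685, 0.729, 0.0]
contact_force: [-0.2, -0.3, -0.1]
gripper_width: 0.549
grasp_force: 0.0
```

Run:
```python
from h import *
for c in("side","wrist"):
  f=manip.grab_frame(c)
  for l in ("isolator_grip","selector_grip","selector_home","jar_lid"): print(c,l,find(f,l)[:1])
s=manip.state();print(s["time"],s["tool_pos"],s["contact_force"])
```

```text
side isolator_grip [(0.91, [0.461, -0.0137, 0.1296])]
side selector_grip [(0.96, [0.5514, -0.2077, 0.1307])]
side selector_home [(0.76, [0.5515, -0.2068, 0.1287])]
side jar_lid [(0.8, [0.4748, -0.0855, 0.0741])]
wrist isolator_grip [(0.75, [0.5569, -0.135, 0.0673])]
wrist selector_grip [(0.75, [0.5535, -0.21, 0.127])]
wrist selector_home [(0.96, [0.5541, -0.2122, 0.1293])]
wrist jar_lid [(0.71, [0.4741, -0.0838, 0.0728])]
31.4 [ 0.55398205 -0.20947768  0.25063716] [-0.22339978 -0.00115566  0.11368748]
```

Selector at home, isolator home, nothing else moved.

```bash
python3 -c "
from plant import manip
print(manip.job_done())"
```

```text
the job is handed in; nothing more can be done
None
```

I swung the isolator home and then the selector home, both by feel (about 10 N at each stop), released both handles, and handed the job in at about 31 s. The final images show the selector at its home point; the verdict itself was not shown to me.

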